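# Raise the cabinet sash to the pointer

### The job

Open the heater cabinet for loading: with the fingertips under the lip of the sash's bottom rail, push the counterweighted glass sash up slowly until the lip is level with the pointer clipped to the side post, without running it past, then take the hand away and leave the sash standing there. Only push, do not pinch the lip, and leave the things on the bench where they are.

Things in the scene. Friction and masses are not known exactly. Their poses are not given: they have to be found in the camera images.
- cabinet: Fixed bench cabinet: white plinth 424 wide, 260 deep, 80 high; on its front corners aluminium posts 32 wide, 45 deep, 460 tall, centres 195 either side of the middle, head rail on top; glass sides, no back or roof, dark conical heater inside. Front faces the robot's left. Origin: bench level, mid width, in the plane of plinth and sash front; x into the cabinet, y along it away from the robot.
- sash (a joint): Height of the glass sash in m: 0 shut (lip mid-thickness 110 mm above the bench), 0.2 upper stop. It slides vertically between the posts; 324 wide, 246 high, aluminium bottom rail 40 high. About 1 kg, balanced by weights hidden in the posts: it stays where it is left; guide friction about 3 N plus 4 N per m/s.
- lip_nose (a point): Middle of the front edge of the sash's lip, mid-thickness; moves with the sash; axes as the cabinet's. The lip is a level aluminium ledge along the whole 324 mm of the bottom rail, 10 mm thick (underside 5 mm below this point), sticking out 40 mm from the sash front (cabinet -x). Below it, in front of the plinth, is free space down to the bench.
- pointer_tip (a point): Tip of the height pointer, mid-thickness: a dark steel clip 22 high on the post farther from the robot (cabinet +y), whose tongue, 10 thick like the lip, sticks out 41 mm in front of the post and turns inwards to end 11 mm beside the lip's end. Fast; height differs each run, always above the lip at the start. Lip level with it: lip_nose at this point's height.
- holder: Bystander: black square steel specimen tray, 106 x 106 x 50 high, on the bench in front of the cabinet's far post. Origin: centre of its underside.
- tape: Bystander: roll of cream tape lying flat, 96 across, 24 high, in front of the cabinet's post nearer the robot. Origin: centre of its underside.
- jar: Bystander: amber jar with black cap, 60 across, 85 high, behind the tray as seen from the cabinet. Origin: centre of its underside.

How it is judged:
By the outcome, as a careful person would: the job done as asked, in the order asked, and still so for the second after the job is handed in, with the robot touching nothing.
It also fails if it takes over 43 s, if anything falls off the work surface, if the arm or the gripper's body presses on something with over 40 N, if the wrist force passes 120 N, or if a joint passes its speed limit or range.

### The arm

A 6-joint arm with a two-finger parallel gripper is mounted at the origin on the work surface. World frame = base frame: x ahead of the robot, y to its left, z up, the work surface at z = 0. Lengths are in mm, angles in degrees, forces in N, time in s.
With the tool pointing down it reaches from about 350 to 850 mm from the base axis. Payload 8.1 kg.
Tool frame: the origin (TCP) lies midway between the tips of the shut fingers; the grasp point (between the pads) lies 19 mm behind it; z points along the fingers, y is the line along which they close (so a half turn about z gives the same grasp; the last joint's range is limited). The gripper opens to 85 mm and grips with 20 to 120 N. Pads are 22 mm wide; open, the fingers measure 114 mm over their backs; the gripper's body (76 mm by 85 mm) begins 54 mm behind the grasp point. The pads swing forward as they close: fully open they stand 13 mm farther back than shut.
Start: joints at [66.154, 7.471, 85.268, -0, 87.261, -4.893], TCP at [194.858, 567.482, 231.292] pointing down, gripper open.
Joint ranges: [-169.43, 169.43], [-51.17, 129.36], [1.28, 143.12], [-76.62, 256.62], [0, 156.53], [-152.29, 152.29]. Speed limits (degrees/s): [136.94, 136.94, 159.86, 180, 180, 180].

### API

Orientations are given as [roll, pitch, yaw] about the fixed x, y, z axes, in that order (R = Rz(yaw) Ry(pitch) Rx(roll)).
In Python, from bench import sense, snapshot, order, finder gives the robot as it stands.
- The arm moves only by the tool send_rows, never from a script. Its argument "steps" is a list of rows, each a list of 2 entries, a list of its own where there are three numbers: the shift along the world's x, y, z in units of 30 mm (1.0 is 30 mm), then the turn, a rotation vector about the world's x, y, z in rad. In form: [[[dx, dy, dz], [wx, wy, wz]], ...]. A call has 1 to 10 rows; each row is the pose to reach, as a shift and turn from the pose commanded when the call began; what a row does not reach only later rows make up. A row lasts 1/8 s, in which the tool goes at most 62.5 mm and 10.7 degrees, less where a joint would pass 70% of its speed; a pose out of reach is approached as far as the arm can. A call with a gripper value outside its range is refused whole. "fingers" is the closure, from 0 (fully open) to 1 (shut), set as the call begins (left out, the last holds). The fingers move at their own pace and stop on an object; "squeeze" is the grip in N (left out, the last holds). Time passes only in rows, so rows that repeat a pose let the fingers close. It gives the time, the measured TCP pose, the force, the opening and the grip force at its end, in the units of the state.
- sense(): the state, without advancing time (a new reading comes with each control period).
- snapshot(name): name is "side" or "top" or "wrist"; returns a dict with "img" (400x640x3 uint8, red, green, blue), "K" (3x3 intrinsics, pixels), "k1" (the pictures are not rectified: a ray, as slopes to the right and down, at radius r is drawn at 1 + k1 r^2 times it, then the intrinsics apply), "pose" (4x4, takes a point from camera to world coordinates). Camera axes: x right, y up, looking along -z (the intrinsics and any distortion apply to the point x, -y, -z); pixel columns grow to the right and rows downward; lengths in mm; the calibration is good to about 2 mm. A picture is of the moment at which its call begins. There is no depth.
- order.hand_in(): hands the job in; it is judged then, once.
Trained networks look in the newest picture that a camera, given by its name, has taken for a name from the list of things; names that differ only in an ending like _2 or _b are one class to them, and where a whole thing is asked for, a point or a joint stands for the part that bears it (a point fixed in the world has none). Each returns a list of dicts, best first, with "confidence" (0 to 1); they miss things now and then, are a little off and sometimes report something else, mostly with a low value. They report only what shows in the picture. A call takes as long as a camera call.
- finder.find_in(label, camera): "box" ([left, top, width, height] as shares, 0 to 1, of the picture: columns of its width, rows of its height, round what is visible of it).
- finder.trace(label, camera): "mask" (400x640 bool, what is visible of it) and "box" ([left, top, width, height] as shares, 0 to 1, of the picture: columns of its width, rows of its height, round what is visible of it).
- finder.pinpoint(label, camera): "at" ([column, row] as shares, 0 to 1, of the picture: columns of its width, rows of its height: a listed point, or the origin of a listed thing).
The state is a dict: "time": time; "joint_pos": joint angles; "qd": joint speeds; "joint_efforts": joint torques, N m; "tool_pos": TCP position; "tcp_rot": TCP orientation; "ft_force": force on the tool from outside, world axes, zero at the start; "wrist_torque": the same for the moment, N m; "finger_gap": finger opening in mm; "grip_force": force on a finger pad.
Only numpy, scipy, OpenCV 4.12 (cv2) and the standard library are available. Lean on these libraries where they do the work, as an engineer would, in place of code of your own. Each camera call takes 0.05 s, during which the arm holds its last target. There are 200 camera calls.

## Working session

There is one attempt and no reset: what is moved stays moved. The work goes in short steps, Python scripts to look and compute and a tool call to move; the robot and the scene stay as the last step left them, time stands still between calls to the robot, and variables do not carry over. Pictures are saved under pics/ and viewed, at most 10 in all, crops included, and the job is handed in when it is done.

Besides the shell and the picture viewer there is one more tool, called after "Emit:" in YAML: its name, and indented under it one key for each argument. send_rows: Moves the arm, as the interface text tells. Its arguments: {"type":"object","properties":{"steps":{"type":"array"},"fingers":{"type":"number"},"squeeze":{"type":"number"}},"required":["steps"]}

```bash
mkdir -p pics; cat > h.py <<'E'
import numpy as np, cv2, json
from bench import sense, snapshot, order, finder
def ray(s,px):
    K=s["K"];k=s["k1"]
    d=np.array([(px[0]-K[0,2])/K[0,0],(px[1]-K[1,2])/K[1,1]]);u=d.copy()
    for _ in range(30): u=d/(1+k*(u@u))
    P=np.array(s["pose"]); v=P[:3,:3]@np.array([u[0],-u[1],-1]); return P[:3,3],v/np.linalg.norm(v)
def proj(s,p):
    P=np.array(s["pose"]);c=P[:3,:3].T@(np.array(p)-P[:3,3]);u=np.array([c[0],-c[1]])/-c[2]
    u=u*(1+s["k1"]*(u@u));K=s["K"];return np.array([K[0,0]*u[0]+K[0,2],K[1,1]*u[1]+K[1,2]])
def tri(rs):
    A=sum(np.eye(3)-np.outer(v,v) for o,v in rs);b=sum((np.eye(3)-np.outer(v,v))@o for o,v in rs)
    return np.linalg.solve(A,b)
def plane(r,z): o,v=r; return o+v*(z-o[2])/v[2]
E
python3 - <<'E'
from h import *
S={}
for c in ["side","top","wrist"]:
    s=S[c]=snapshot(c);cv2.imwrite(f"pics/{c}0.png",s["img"][:,:,::-1])
    print(c,np.round(np.array(s["pose"]),2).tolist(),np.round(s["K"],1).tolist(),s["k1"])
    for l in ["cabinet","lip_nose","pointer_tip","holder","tape","jar"]:
        print(c,l,[(np.round(np.array(d["at"])*[640,400],1).tolist(),round(d["confidence"],2)) for d in finder.pinpoint(l,c)[:2]])
print(sense())
E
```

```text
side [[-0.8, 0.48, -0.36, 220.65], [-0.6, -0.62, 0.51, 401.01], [0.02, 0.62, 0.78, 926.95], [0.0, 0.0, 0.0, 1.0]] [[441.4, 0.0, 320.4], [0.0, 441.4, 202.4], [0.0, 0.0, 1.0]] -0.08484431655775845
side cabinet [([367.5, 211.6], 0.61)]
side lip_nose [([359.3, 185.6], 0.79)]
side pointer_tip [([302.2, 105.0], 0.79)]
side holder []
side tape [([379.6, 285.8], 0.71), ([296.9, 199.7], 0.38)]
side jar [([297.1, 199.3], 0.38)]
top [[0.02, 1.0, -0.04, 513.08], [-1.0, 0.02, -0.0, -80.67], [0.0, 0.04, 1.0, 1280.76], [0.0, 0.0, 0.0, 1.0]] [[495.6, 0.0, 320.4], [0.0, 495.6, 199.9], [0.0, 0.0, 1.0]] -0.04243532124720307
top cabinet [([382.9, 212.7], 0.64), ([359.6, 142.5], 0.53)]
top lip_nose [([374.2, 211.7], 0.8)]
top pointer_tip [([406.8, 110.3], 0.59)]
top holder [([359.4, 142.3], 0.6)]
top tape [([322.9, 269.4], 0.87)]
top jar [([290.9, 140.7], 0.59)]
wrist [[0.32, -0.9, -0.3, 117.16], [0.95, 0.31, 0.1, 593.11], [0.0, -0.32, 0.95, 374.01], [0.0, 0.0, 0.0, 1.0]] [[335.4, 0.0, 322.2], [0.0, 335.4, 201.2], [0.0, 0.0, 1.0]] -0.004609381303650806
wrist cabinet []
wrist lip_nose []
wrist pointer_tip []
wrist holder []
wrist tape []
wrist jar []
{'time': 1.05, 'joint_pos': array([ 6.61556992e+01,  7.47104195e+00,  8.52658785e+01,  6.47691009e-04,
        8.72613222e+01, -4.89431795e+00]), 'qd': array([-0.06349545, -0.0389428 , -0.05552586, -0.0258991 ,  0.00857513,
        0.14508947]), 'joint_efforts': array([-6.06831945e-04, -5.69299364e+01, -5.00893557e+01, -1.22937786e-04,
        3.97974809e-04, -3.17980394e-06]), 'tool_pos': array([194.84094739, 567.50375813, 231.31195768]), 'tcp_rot': array([ 1.79998194e+02, -4.94654048e-04,  1.61049986e+02]), 'ft_force': array([ 0.14041104, -0.4130941 ,  0.46042134]), 'wrist_torque': array([ 0.01846805, -0.02075138, -0.0001855 ]), 'grip_force': 0.0, 'finger_gap': 85.38989967344797}
```

```bash
python3 - <<'E'
from h import *
a=cv2.imread("pics/side0.png");b=cv2.imread("pics/top0.png")
cv2.imwrite("pics/both.png",cv2.resize(np.vstack([a,b]),(480,600)))
E
python3 - <<'E'
from h import *
s=snapshot("side");t=snapshot("top")
for n,a,b in [("lip",(359.3,185.6),(374.2,211.7)),("ptr",(302.2,105),(406.8,110.3)),("cab",(367.5,211.6),(382.9,212.7))]:
    p=tri([ray(s,a),ray(t,b)]);print(n,p.round(1),proj(s,p)-a,proj(t,p)-b)
for n,b in [("holder",(359.4,142.3)),("tape",(322.9,269.4)),("jar",(290.9,140.7)),("cab",(382.9,212.7))]: print(n,plane(ray(t,b),0).round(1))
E
```

```text
lip [ 540.4 -202.7  143.3] [1.28830964 0.09349761] [-0.65090952 -1.14758725]
ptr [ 754.6 -257.9  239.4] [0.87986987 0.09318125] [-0.54598027 -0.84820862]
cab [ 535.5 -243.5    5.1] [-1.40534619 -0.13307398] [0.67818581 1.27285794]
holder [ 720.5 -177.8    0. ]
tape [389.3 -90.8   0. ]
jar [7.203e+02 5.000e-01 0.000e+00]
cab [ 538.8 -242.4    0. ]
```

View pics/side0.png

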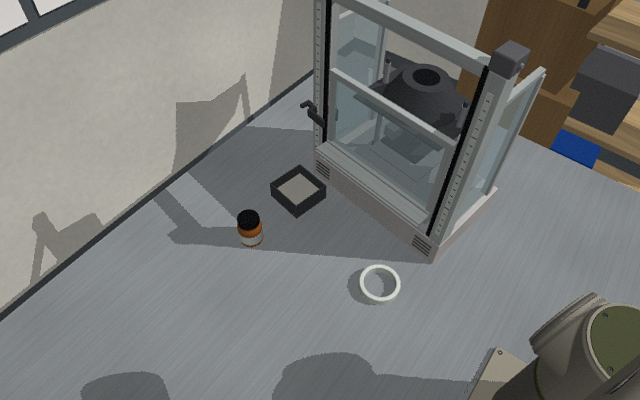

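View pics/top0.png

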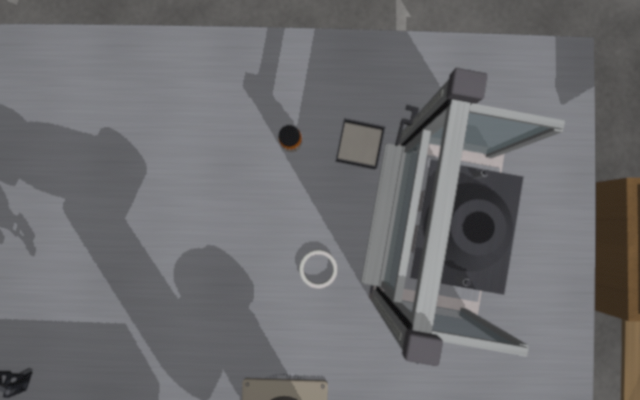

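Side view: cabinet with the sash slightly open, lip near (359,186), pointer clip at (302–325,102–125), and tray, jar and tape in front. Top view: lip runs from about (385,147) to (365,283), pointer clip near (407,115). I'll zoom in on the pointer.

```bash
python3 - <<'E'
from h import *
a=cv2.imread("pics/side0.png")[85:165,290:390];b=cv2.imread("pics/top0.png")[90:170,355:455]
f=lambda i:cv2.resize(i,None,fx=4,fy=4,interpolation=cv2.INTER_CUBIC)
cv2.imwrite("pics/z1.png",np.hstack([f(a),f(b)]))
t=snapshot("top")
A=plane(ray(t,(386,147)),148);B=plane(ray(t,(365,283)),148);print(A,B,np.linalg.norm(A-B),np.degrees(np.arctan2(*(A-B)[[1,0]])))
E
```

```text
[ 687.15854897 -228.03026595  148.        ] [ 374.99477608 -186.08869352  148.        ] 314.96875496507823 -7.652296162396585
```

View pics/z1.png

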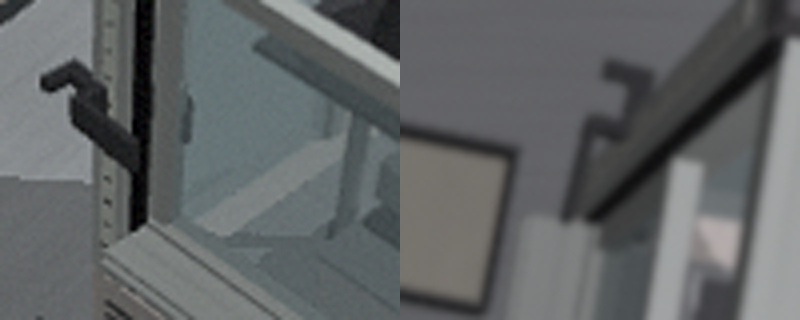

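```bash
python3 - <<'E'
from h import *
s=snapshot("side");t=snapshot("top")
a,b=(324.7,123.7),(398,144)
p=tri([ray(s,a),ray(t,b)]);print(p.round(1),proj(s,p)-a,proj(t,p)-b)
for yaw in(-6.5,-7.65,-8.5):
    u=np.array([np.cos(np.radians(yaw)),np.sin(np.radians(yaw)),0]);L=np.array([540.4,-202.7,143.3])
    q=L+173*u;print(yaw,q, 'lip ends side',proj(s,L+162*u),proj(s,L-162*u),'top',proj(t,L+162*u+[0,0,5]),proj(t,L-162*u+[0,0,5]))
    # height by side only: pointer on vertical line at q
    zs=np.arange(150,260,1.);print([ (z,proj(s,[q[0],q[1],z]).round(1).tolist(),proj(t,[q[0],q[1],z]).round(1).tolist()) for z in (180,200,210,220,230,240)])
E
python3 - <<'E'
import cv2
i=cv2.imread("pics/side0.png")[100:260,300:460];cv2.imwrite("pics/z2.png",cv2.resize(i,(600,600),interpolation=cv2.INTER_CUBIC))
E
```

```text
[ 680.3 -243.7  230.2] [-0.64215324 -0.06492268] [0.36942341 0.60967189]
-6.5 [ 712.28793103 -222.28415598  143.3       ] lip ends side [311.09073625 151.31993029] [416.69463479 224.80419967] top [383.09149534 140.77682631] [364.2953816  281.03688495]
[(180, [307.9, 138.4], [385.5, 133.7]), (200, [307.8, 132.3], [386.7, 132.1]), (210, [307.8, 129.2], [387.3, 131.2]), (220, [307.8, 126.1], [388.0, 130.4]), (230, [307.8, 122.9], [388.6, 129.5]), (240, [307.8, 119.7], [389.2, 128.7])]
-7.65 [ 711.86025629 -225.72999157  143.3       ] lip ends side [312.00632292 150.66880555] [415.81893045 225.6619001 ] top [384.48803602 140.98514059] [362.8818326  280.82747134]
[(180, [308.9, 137.7], [387.1, 133.9]), (200, [308.9, 131.7], [388.3, 132.3]), (210, [308.9, 128.6], [388.9, 131.5]), (220, [308.8, 125.4], [389.6, 130.6]), (230, [308.8, 122.2], [390.2, 129.8]), (240, [308.8, 119.0], [390.9, 128.9])]
-8.5 [ 711.49974436 -228.27102813  143.3       ] lip ends side [312.69326053 150.19716225] [415.15454391 226.28654482] top [385.51751329 141.15700284] [361.8398176  280.65435745]
[(180, [309.6, 137.2], [388.2, 134.1]), (200, [309.6, 131.2], [389.4, 132.5]), (210, [309.6, 128.1], [390.1, 131.7]), (220, [309.6, 124.9], [390.7, 130.8]), (230, [309.6, 121.7], [391.4, 130.0]), (240, [309.6, 118.5], [392.1, 129.1])]
```

View pics/z2.png

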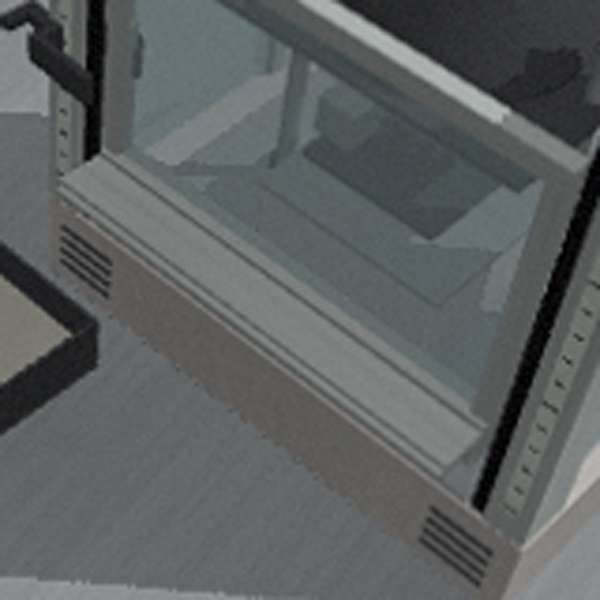

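Zoom shows the lip's front edge running from (315.5,151) to (418,226.5). The clip's tongue shape is still unclear, so I'll check it from close by with the wrist camera. First I'll move the hand to the front of the cabinet.

Emit:
send_rows:
  steps:
    - [[1.15,-1.2,0.1],[0,0,-0.1]]
    - [[2.3,-2.4,0.2],[0,0,-0.2]]
    - [[3.45,-3.6,0.3],[0,0,-0.3]]
    - [[4.6,-4.8,0.4],[0,0,-0.4]]
    - [[5.75,-6,0.5],[0,0,-0.5]]
    - [[6.9,-7.2,0.6],[0,0,-0.6]]
    - [[8.05,-8.4,0.7],[0,0,-0.7]]
    - [[9.2,-9.6,0.8],[0,0,-0.8]]
    - [[10.35,-10.8,0.9],[0,0,-0.9]]
    - [[11.5,-12,1],[0,0,-0.96]]
  fingers: 1
  squeeze: 30

```text
time: 2.55
tool_pos: [540.9, 206.2, 261.5]
tcp_rot: [180.0, -0.0, 105.9]
ft_force: [0.2, 0.2, -1.3]
finger_gap: 0.1
grip_force: 0.0
```

Emit:
send_rows:
  steps:
    - [[0,0,0],[-0.16,0,0]]
    - [[0,0,0],[-0.32,0,0]]
    - [[0,0,0],[-0.48,0,0]]
    - [[0,0,0],[-0.64,0,0]]
    - [[0,0,0],[-0.8,0,0]]

```text
time: 3.18
tool_pos: [540.1, 208.2, 262.1]
tcp_rot: [-164.1, 43.8, 112.4]
ft_force: [0.3, -0.1, -0.6]
finger_gap: 0.1
grip_force: 0.0
```

```bash
python3 - <<'E'
from h import *
d=sense();print({k:np.round(v,1) for k,v in d.items()})
s=snapshot("wrist");cv2.imwrite("pics/w1.png",s["img"][:,:,::-1]);np.save("pics/w1.npy",s,allow_pickle=True);print(np.round(s["pose"],2).tolist())
for l in ["lip_nose","pointer_tip"]: print(l,[(np.round(np.array(d["at"])*[640,400],1).tolist(),round(d["confidence"],2)) for d in finder.pinpoint(l,"wrist")[:2]])
E
```

```text
{'time': np.float64(3.2), 'joint_pos': array([ 37. ,  27.9,  69.2, -37.8, 110.1,  16.4]), 'qd': array([ 22.9,  45.6, -25.4, -53.4,  35.6,  11.3]), 'joint_efforts': array([ -0.4, -76. , -44. ,  -2.1,   1.6,  -0.3]), 'tool_pos': array([540.1, 208.2, 262.1]), 'tcp_rot': array([-164.1,   43.8,  112.4]), 'ft_force': array([ 0.3, -0.1, -0.6]), 'wrist_torque': array([ 0.3,  0. , -0.1]), 'grip_force': np.float64(0.0), 'finger_gap': np.float64(0.1)}
[[0.96, -0.26, -0.09, 517.42], [0.19, 0.4, 0.9, 364.65], [-0.2, -0.88, 0.44, 304.07], [0.0, 0.0, 0.0, 1.0]]
lip_nose [([285.4, 258.7], 0.97)]
pointer_tip []
```

View pics/w1.png

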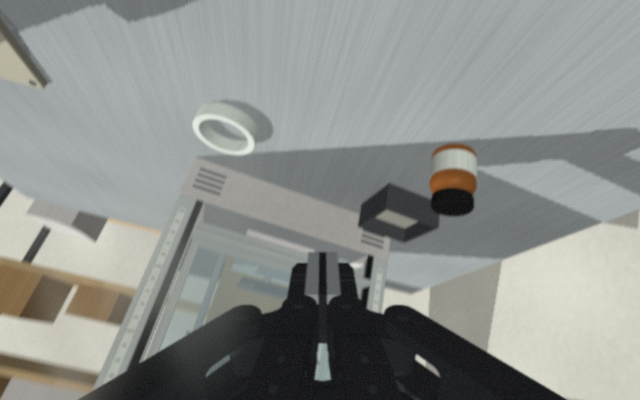

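Wrist view (upside down): fingers centred at (322,270), tape at (225,130), tray at (400,210), and pointer partly hidden near (368,270). The limit on joint 4 matters here, so I'll take another pose sample and fit the arm kinematics.

Emit:
send_rows:
  steps:
    - [[0,-0.7,-0.5],[-0.15,0,0]]
    - [[0,-1.4,-1],[-0.3,0,0]]
    - [[0,-2.1,-1.5],[-0.4,0,0]]
    - [[0,-2.1,-1.5],[-0.4,0,0]]

```text
time: 3.82
tool_pos: [539.0, 142.5, 214.1]
tcp_rot: [-144.1, 63.4, 128.7]
ft_force: [-0.2, 0.9, 0.0]
finger_gap: 0.1
grip_force: 0.0
```

```bash
cat > kin.py <<'E'
import numpy as np
from scipy.optimize import least_squares
from scipy.spatial.transform import Rotation as R
def fk(q,p):
    h,a1,L2,a3,L4,L6=p; q=np.radians(q)
    y=lambda a:R.from_rotvec([0,a,0]); z=lambda a:R.from_rotvec([0,0,a])
    A=z(q[0]); x=np.array([0,0,h])+A.apply([a1,0,0])
    A=A*y(q[1]); x=x+A.apply([0,0,L2]); A=A*y(q[2]); x=x+A.apply([a3,0,L4])
    A=A*z(SG[0]*q[3])*y(q[4]); x=x+A.apply([0,0,L6]); A=A*z(SG[1]*q[5]+SG[2]); return x,A
SG=[1,1,np.pi/2]
E
python3 - <<'E'
from h import *; import kin; from kin import *
d=sense();print({k:np.round(v,2).tolist() for k,v in d.items() if k in("joint_pos","tool_pos","tcp_rot")})
D=[([66.154,7.471,85.268,0,87.261,-4.893],[194.858,567.482,231.292],[180,0,161.05]),
([37.0,27.9,69.2,-37.8,110.1,16.4],[540.1,208.2,262.1],[-164.1,43.8,112.4]),(d["joint_pos"],d["tool_pos"],d["tcp_rot"])]
for s4 in(1,-1):
  for s6 in(1,-1):
    for off in(0,np.pi/2,np.pi,-np.pi/2):
      kin.SG[:]=[s4,s6,off]
      e=[np.degrees((fk(q,[0]*6)[1].inv()*R.from_euler('xyz',r,degrees=True)).magnitude()) for q,_,r in D]
      if max(e)<8: print(s4,s6,off,np.round(e,2)); best=[s4,s6,off]
kin.SG[:]=best
f=lambda p:np.concatenate([(fk(q,p)[0]-x)*w for (q,x,_),w in zip(D,(1,.3,1))]+[.003*(p-np.array([350,0,400,0,400,250]))])
r=least_squares(f,[350,50,400,0,400,250]);print(r.x.round(1),r.fun.round(2))
E
```

```text
{'joint_pos': [37.71, 38.61, 72.89, -53.33, 113.6, 20.47], 'tool_pos': [538.96, 142.54, 214.1], 'tcp_rot': [-144.12, 63.43, 128.74]}
1 1 1.5707963267948966 [0.   0.06 0.  ]
[332.7  89.7 270.3  52.2 476.1 294.2] [ 46.87 -20.6    0.37   1.49  -2.85  -1.58  -0.38   0.58   0.1   -0.05
   0.27  -0.39   0.16   0.23   0.13]
```

```bash
sed -i 's/h,a1,L2,a3,L4,L6=p/h,b,L2,a3,L4,L6=p/; s/A.apply(\[a1,0,0\])/A.apply([0,b,0])/' kin.py; python3 - <<'E'
from h import *; import kin; from kin import *
D=[([66.154,7.471,85.268,0,87.261,-4.893],[194.858,567.482,231.292],[180,0,161.05]),
([37.0,27.9,69.2,-37.8,110.1,16.4],[540.1,208.2,262.1],[-164.1,43.8,112.4])]
d=sense();D.append((d["joint_pos"],d["tool_pos"],0))
f=lambda p:np.concatenate([(fk(q,p)[0]-x)*w for (q,x,_),w in zip(D,(1,.5,1))]+[.003*(p-np.array([350,50,400,0,400,250]))])
r=least_squares(f,[350,50,400,0,400,250]);print(r.x.round(1),r.fun.round(2)); P=r.x;np.save("P.npy",P)
lo=np.array([-169.43,-51.17,1.28,-76.62,0,-152.29]);hi=np.array([169.43,129.36,143.12,256.62,156.53,152.29])
def ik(x,A,q0=[20,50,80,-60,110,20]):
    g=lambda q:np.concatenate([(fk(q,P)[0]-x)/5,(fk(q,P)[1].inv()*A).as_rotvec()*20])
    return min((least_squares(g,q,bounds=(lo,hi)) for q in (q0,[20,50,80,-60,110,-70],[20,50,80,-60,110,100])),key=lambda r:r.cost)
for az in(-97.65,-105,-112):
  for pit in(0,8):
    for roll in(0,90,-90,180):
      # tool z azimuth az, pitch down; x down at roll 0
      c=np.radians(az);p=np.radians(pit);zt=np.array([np.cos(c)*np.cos(p),np.sin(c)*np.cos(p),-np.sin(p)])
      yt=np.array([-np.sin(c),np.cos(c),0]);xt=np.cross(yt,zt);A=R.from_matrix(np.c_[xt,yt,zt])*R.from_euler('z',roll,degrees=True)
      for X in(450,530):
       for z in(125,215):
        k=ik([X,-190-(X-534)*.13,z],A);print(az,pit,roll,X,z,k.x.round(0),round(k.cost,2),'wrist',(fk(k.x,P)[0]-P[5]*zt).round(0))
E
```

```text
[318.4  51.2 369.5  62.3 553.4 364.8] [ 0.    0.02  0.07 -0.05 -0.04 -0.21  0.01  0.01  0.03 -0.09  0.   -0.09
  0.19  0.46  0.34]
-97.65 0 0 450 125 [ 15.  40. 102. -72. 103.  54.] 0.0 wrist [499. 182. 125.]
-97.65 0 0 450 215 [ 15.  28. 106. -74. 106.  46.] 0.0 wrist [499. 182. 215.]
-97.65 0 0 530 125 [ 12.  47.  90. -76. 103.  49.] 0.0 wrist [579. 172. 125.]
-97.65 0 0 530 215 [ 12.  36.  94. -77. 105.  41.] 0.05 wrist [578. 172. 215.]
-97.65 0 90 450 125 [ 15.  40. 102. -72. 103. 144.] 0.0 wrist [499. 182. 125.]
-97.65 0 90 450 215 [ 15.  28. 106. -74. 106. 136.] 0.0 wrist [499. 182. 215.]
-97.65 0 90 530 125 [ 12.  47.  90. -76. 103. 139.] 0.0 wrist [579. 172. 125.]
-97.65 0 90 530 215 [ 12.  36.  94. -77. 105. 131.] 0.05 wrist [578. 172. 215.]
-97.65 0 -90 450 125 [ 15.  40. 102. -72. 103. -36.] 0.0 wrist [499. 182. 125.]
-97.65 0 -90 450 215 [ 15.  28. 106. -74. 106. -44.] 0.0 wrist [499. 182. 215.]
-97.65 0 -90 530 125 [ 12.  47.  90. -76. 103. -41.] 0.0 wrist [579. 172. 125.]
-97.65 0 -90 530 215 [ 12.  36.  94. -77. 105. -49.] 0.05 wrist [578. 172. 215.]
-97.65 0 180 450 1
[... 5958 characters left out ...]
 40.  81. -66. 111. 127.] 0.0 wrist [665. 145. 266.]
-112 8 -90 450 125 [ 10.  41.  92. -61. 107. -40.] 0.0 wrist [585. 156. 176.]
-112 8 -90 450 215 [ 10.  31.  95. -64. 110. -48.] 0.0 wrist [585. 156. 266.]
-112 8 -90 530 125 [  8.  49.  79. -64. 108. -46.] 0.0 wrist [665. 145. 176.]
-112 8 -90 530 215 [  8.  40.  81. -66. 111. -53.] 0.0 wrist [665. 145. 266.]
-112 8 180 450 125 [  10.   41.   92.  -61.  107. -130.] 0.0 wrist [585. 156. 176.]
-112 8 180 450 215 [  10.   31.   95.  -64.  110. -138.] 0.0 wrist [585. 156. 266.]
-112 8 180 530 125 [   8.   49.   79.  -64.  108. -136.] 0.0 wrist [665. 145. 176.]
-112 8 180 530 215 [   8.   40.   81.  -66.  111. -143.] 0.0 wrist [665. 145. 266.]
```

```bash
python3 - <<'E'
from h import *; from kin import *
d=sense();A0=R.from_euler('xyz',d["tcp_rot"],degrees=True)
c=np.radians(-103);zt=np.array([np.cos(c),np.sin(c),0]);yt=np.array([-np.sin(c),np.cos(c),0])
A=R.from_matrix(np.c_[np.cross(yt,zt),yt,zt]);print((A*A0.inv()).as_rotvec().round(3),zt.round(4),((np.array([505,-110,150])-d["tool_pos"])/30).round(2))
E
```

```text
[-0.4   -0.238 -0.272] [-0.225  -0.9744  0.    ] [-1.13 -8.42 -2.14]
```

Emit:
send_rows:
  steps:
    - [[-0.2,-1.6,-0.4],[-0.08,-0.048,-0.054]]
    - [[-0.45,-3.3,-0.85],[-0.16,-0.095,-0.11]]
    - [[-0.7,-5,-1.3],[-0.24,-0.143,-0.163]]
    - [[-0.9,-6.7,-1.7],[-0.32,-0.19,-0.218]]
    - [[-1.13,-8.4,-2.1],[-0.4,-0.238,-0.272]]
    - [[-1.13,-8.4,-2.1],[-0.4,-0.238,-0.272]]

```text
time: 4.58
tool_pos: [505.2, -110.9, 153.2]
tcp_rot: [111.8, 89.7, 8.5]
ft_force: [0.4, -0.4, -0.4]
finger_gap: -0.1
grip_force: 0.0
```

Emit:
send_rows:
  steps:
    - [[0,0,0],[0.038,0.166,0]]
    - [[0,0,0],[0.076,0.331,0]]
    - [[0,0,0],[0.115,0.497,0]]
    - [[0,0,0],[0.153,0.663,0]]
    - [[0,0,0],[0.191,0.828,0]]
    - [[0,0,0],[0.229,0.994,0]]
    - [[0,0,0],[0.268,1.159,0]]
    - [[0,0,0],[0.306,1.325,0]]
    - [[0,0,0],[0.344,1.49,0]]
    - [[0,0,0],[0.353,1.531,0]]

```text
time: 5.82
tool_pos: [507.8, -106.2, 155.8]
tcp_rot: [-90.5, 0.3, 167.1]
ft_force: [0.5, 0.4, 0.5]
finger_gap: 0.1
grip_force: 0.0
```

Emit:
send_rows:
  steps:
    - [[0,0,0],[0.038,0.166,0]]
    - [[0,0,0],[0.076,0.331,0]]
    - [[0,0,0],[0.115,0.497,0]]
    - [[0,0,0],[0.153,0.663,0]]
    - [[0,0,0],[0.191,0.828,0]]
    - [[0,0,0],[0.229,0.994,0]]
    - [[0,0,0],[0.268,1.159,0]]
    - [[0,0,0],[0.306,1.325,0]]
    - [[0,0,0],[0.344,1.49,0]]
    - [[0,0,0],[0.353,1.531,0]]

```text
time: 7.08
tool_pos: [507.7, -106.2, 155.7]
tcp_rot: [-151.2, -89.5, -132.0]
ft_force: [-0.4, -0.3, -0.8]
finger_gap: -0.0
grip_force: 0.0
```

```bash
python3 - <<'E'
from h import *
d=sense();print({k:np.round(v,1).tolist() for k,v in d.items()})
S={c:snapshot(c) for c in("wrist","top","side")};np.save("S.npy",S,allow_pickle=True);cv2.imwrite("pics/w2.png",S["wrist"]["img"][:,:,::-1]);print(np.round(S["wrist"]["pose"],2).tolist())
for l in ["lip_nose","pointer_tip"]:
  for c in S: print(l,c,[(np.round(np.array(d["at"])*[640,400],1).tolist(),round(d["confidence"],2)) for d in finder.pinpoint(l,c)[:2]])
E
```

```text
{'time': 7.1, 'joint_pos': [18.3, 46.3, 85.4, -67.5, 112.6, -133.4], 'qd': [-0.1, 0.1, 0.1, -0.1, 0.1, -16.1], 'joint_efforts': [-0.0, -68.2, -30.1, -4.6, 5.3, -0.4], 'tool_pos': [507.7, -106.2, 155.7], 'tcp_rot': [-151.2, -89.5, -132.0], 'ft_force': [-0.4, -0.3, -0.8], 'wrist_torque': [0.4, -0.1, 0.0], 'grip_force': 0.0, 'finger_gap': -0.0}
[[-0.97, -0.08, 0.21, 539.91], [0.23, -0.32, 0.92, 30.98], [-0.0, 0.94, 0.33, 239.34], [0.0, 0.0, 0.0, 1.0]]
lip_nose wrist []
lip_nose top [([374.5, 215.1], 0.79)]
lip_nose side [([361.7, 183.6], 0.82)]
pointer_tip wrist []
pointer_tip top [([405.9, 108.4], 0.6)]
pointer_tip side [([302.8, 106.5], 0.68)]
```

View pics/w2.png

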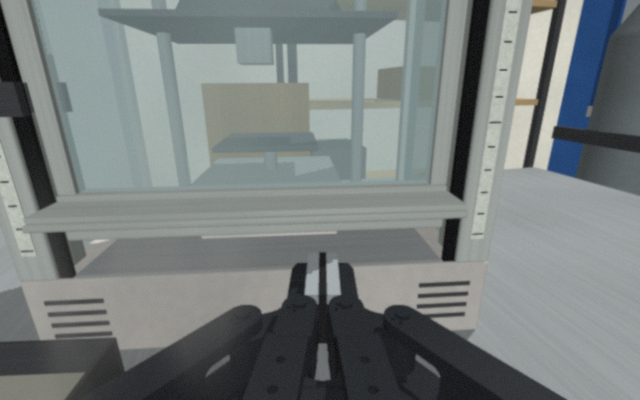

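Wrist view: lip front from (25,225) to (467,208), fingers at (322,265). The pointer clip is cut off at the left edge (0–28,82–115), so I'll shift to see all of it.

Emit:
send_rows:
  steps:
    - [[1,0.7,0.6],[0,0,0]]
    - [[2,1.4,1.2],[0,0,0]]
    - [[2,1.4,1.2],[0,0,0]]

```text
time: 7.9
tool_pos: [568.1, -64.2, 191.0]
tcp_rot: [-117.6, -89.5, -165.5]
ft_force: [-0.4, -0.3, -0.6]
finger_gap: 0.0
grip_force: 0.0
```

```bash
python3 - <<'E'
from h import *
d=sense();print({k:np.round(v,1).tolist() for k,v in d.items() if k in("time","tool_pos","joint_pos")})
s=snapshot("wrist");np.save("w3.npy",s,allow_pickle=True)
for l in ["lip_nose","pointer_tip"]: print(l,[(np.round(np.array(d["at"])*[640,400],1).tolist(),round(d["confidence"],2)) for d in finder.pinpoint(l,"wrist")[:2]])
i=s["img"][:,:,::-1];a=cv2.resize(i[20:220,0:260],None,fx=3,fy=3,interpolation=cv2.INTER_CUBIC);cv2.imwrite("pics/w3.png",a)
E
```

```text
{'time': 7.9, 'joint_pos': [20.0, 50.7, 73.1, -69.9, 116.8, -140.8], 'tool_pos': [568.1, -64.2, 191.0]}
lip_nose [([321.3, 233.5], 0.67)]
pointer_tip [([46.8, 142.3], 0.74)]
```

View pics/w3.png

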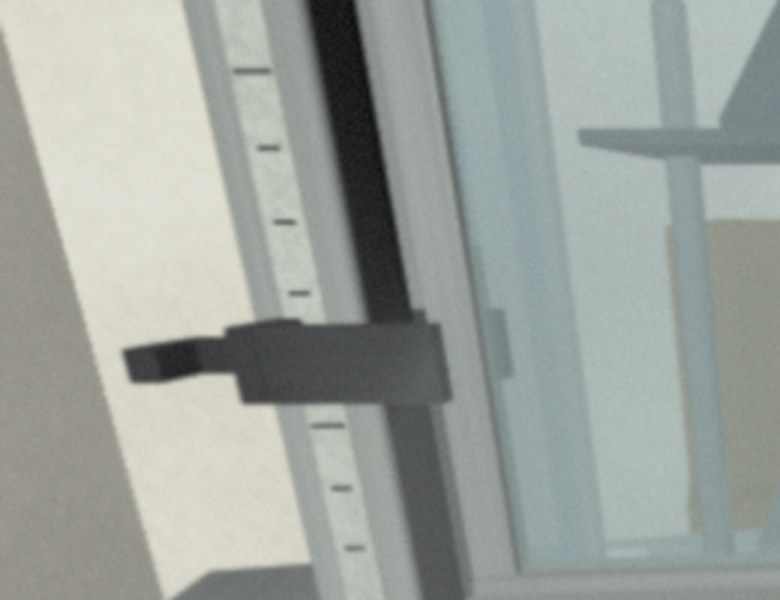

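This view shows the pointer clearly: clip body at (81–150,127–154) with the thin tongue to its left, ending at about (42–67,134–147). Next I'll fit the cabinet frame and the clip points jointly.

```bash
cat > fit.py <<'E'
from h import *
from scipy.optimize import least_squares
S=np.load("S.npy",allow_pickle=True).item();W2,T,Sd=S["wrist"],S["top"],S["side"];W3=np.load("w3.npy",allow_pickle=True).item()
# lip front ends: far(+y), near, mid thickness (top: upper edge, +5)
obs=[(W2,(25,226),1,0),(W2,(467,211),-1,0),(Sd,(316,152),1,0),(Sd,(418.1,227.5),-1,0),(T,(385.5,143.8),1,5),(T,(365,283),-1,5)]
def C(p,c):
    a=np.radians(p[3]);u=np.array([np.cos(a),np.sin(a),0]);x=np.array([np.sin(a),-np.cos(a),0]);return np.array([p[0],p[1],0])+c[0]*x+c[1]*u+[0,0,c[2]]
f=lambda p:np.concatenate([proj(s,C(p,(-40,162*e,p[2]+dz)))-q for s,q,e,dz in obs])
r=least_squares(f,[535,-243,143,-7.6]);P=r.x
E
python3 - <<'E'
from fit import *
print(P.round(2),r.fun.round(1))
a=np.radians(P[3]);u=np.array([np.cos(a),np.sin(a),0]);x=np.array([np.sin(a),-np.cos(a),0])
for n,o in {"body near-bottom":[(W3,(150,154)),(Sd,(325,128))],"body near mid":[(W3,(148.4,140.6)),(Sd,(325,123.7)),(T,(397.5,144)),(W2,(28,98))],"body far bot":[(W3,(81,154.3)),(Sd,(308.7,115.5))],"tongue end":[(W3,(43,142)),(Sd,(301,106.5)),(T,(406,108))],"net":[(W3,(46.8,142.3)),(Sd,(302.5,105.8)),(T,(406.4,109.5))]}.items():
    p=tri([ray(s,q) for s,q in o]);d=p-[P[0],P[1],0];print(n,p.round(1),"cab",np.round([d@x,d@u,p[2]],1),[(proj(s,p)-q).round(1).tolist() for s,q in o])
for y in(179,211,-179,-211): print(y,[proj(s,C(P,(0,y,z))).round().tolist() for s in(W3,W2,Sd) for z in (80,230)])
for s,n in((W3,'w3'),(Sd,'side'),(W2,'w2')): print(n,[ (z,proj(s,C(P,(-40,173,z))).round(1).tolist()) for z in(200,220,240)])
E
```

```text
[ 529.05 -244.6   145.96   -7.98] [ 0.4  1.1  0.2 -0.4 -1.3 -1.8  0.5 -1.7  0.5 -0.4 -1.5  0.5]
body near-bottom [ 679.6 -244.   218.6] cab [-21.6 149.  218.6] [[2.8, 0.9], [-0.8, -0.6]]
body near mid [ 679.8 -242.6  231.7] cab [-22.9 149.  231.7] [[1.2, -0.5], [-1.0, -0.2], [0.5, 0.7], [-0.5, 0.9]]
body far bot [ 737.1 -254.2  219.6] cab [-19.4 207.4 219.6] [[3.2, 0.6], [-0.8, -0.4]]
tongue end [ 762.5 -257.6  231.3] cab [-19.5 233.  231.3] [[6.3, 0.1], [-0.5, -0.0], [-0.5, -1.4]]
net [ 759.9 -259.3  231.7] cab [-17.5 230.6 231.7] [[6.9, -1.1], [-0.7, 0.6], [-0.1, -1.7]]
179 [[154.0, 281.0], [126.0, 139.0], [61.0, 279.0], [8.0, 101.0], [321.0, 157.0], [322.0, 114.0]]
211 [[123.0, 282.0], [90.0, 140.0], [22.0, 281.0], [-39.0, 101.0], [312.0, 151.0], [313.0, 107.0]]
-179 [[476.0, 264.0], [497.0, 131.0], [454.0, 259.0], [477.0, 96.0], [429.0, 237.0], [444.0, 196.0]]
-211 [[503.0, 262.0], [527.0, 131.0], [486.0, 258.0], [514.0, 96.0], [440.0, 245.0], [457.0, 205.0]]
w3 [(200, [118.4, 181.8]), (220, [113.4, 158.2]), (240, [108.2, 133.5])]
side [(200, [311.6, 132.0]), (220, [311.7, 125.7]), (240, [311.7, 119.3])]
w2 [(200, [-16.9, 151.2]), (220, [-27.4, 119.8]), (240, [-38.6, 86.3])]
```

Emit:
send_rows:
  steps:
    - [[1.2,-0.5,0.4],[0,0,0]]
    - [[2.4,-1,0.8],[0,0,0]]
    - [[2.4,-1,0.8],[0,0,0]]

```text
time: 8.43
tool_pos: [638.6, -97.5, 213.6]
tcp_rot: [-115.4, -89.7, -167.9]
ft_force: [-0.2, 0.5, -0.5]
finger_gap: 0.3
grip_force: 0.0
```

```bash
python3 - <<'E'
from h import *
d=sense();print({k:np.round(v,1).tolist() for k,v in d.items() if k in("time","tool_pos","joint_pos")})
s=snapshot("wrist");np.save("w4.npy",s,allow_pickle=True)
for l in ["lip_nose","pointer_tip"]: print(l,[(np.round(np.array(d["at"])*[640,400],1).tolist(),round(d["confidence"],2)) for d in finder.pinpoint(l,"wrist")[:2]])
for l in ["pointer_tip"]: print(l,[(np.round(np.array(d["box"])*[640,400,640,400],1).tolist(),round(d["confidence"],2)) for d in finder.find_in(l,"wrist")[:2]])
i=s["img"][:,:,::-1];a=cv2.resize(i[80:280,60:320],None,fx=3,fy=3,interpolation=cv2.INTER_CUBIC);cv2.imwrite("pics/w4.png",a)
E
```

```text
{'time': 8.4, 'joint_pos': [15.8, 55.5, 62.2, -75.4, 115.4, -148.6], 'tool_pos': [638.6, -97.5, 213.6]}
lip_nose [([408.9, 266.0], 0.62)]
pointer_tip [([128.7, 170.8], 0.93)]
pointer_tip [([123.3, 151.2, 115.7, 34.6], 0.8)]
```

View pics/w4.png

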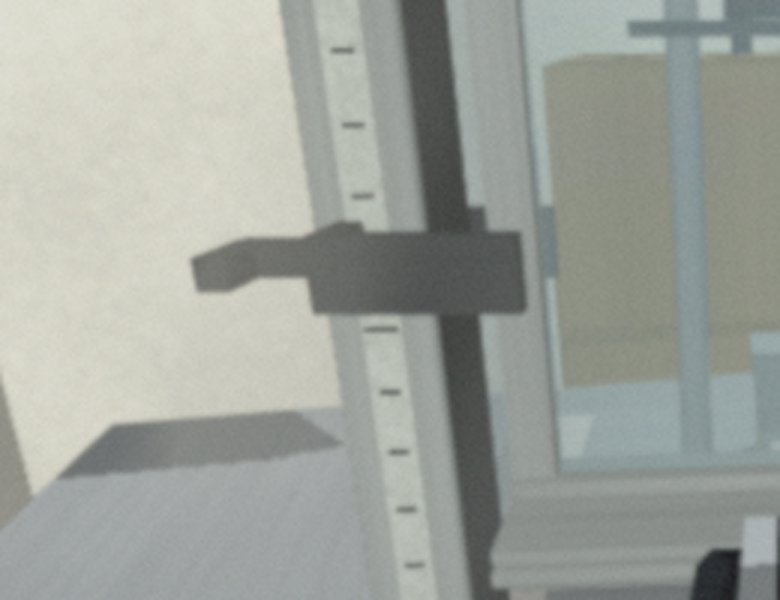

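Second close view: clip plate at (163–235,157–184), tongue running left to its end at (124–138,166–177), and lip end at (224,250–275). Tongue and plate share the same mid-height, so I'll triangulate that.

```bash
python3 - <<'E'
from fit import *
W4=np.load("w4.npy",allow_pickle=True).item()
a=np.radians(P[3]);u=np.array([np.cos(a),np.sin(a),0]);x=np.array([np.sin(a),-np.cos(a),0])
z3=lambda X,Y:(X/3,Y/3+20); z4=lambda X,Y:(X/3+60,Y/3+80)
def go(n,o):
    p=tri([ray(s,q) for s,q in o]);d=p-[P[0],P[1],0];print(n,p.round(1),"cab",np.round([d@x,d@u,p[2]],1),[(proj(s,p)-q).round(1).tolist() for s,q in o])
for n,w3,w4 in [("near top",(440,322),(520,232)),("near bot",(450,402),(525,313)),("far bot",(243,403),(314,312)),("tongue left top",(125,350),(192,262)),("tongue left bot",(133,382),(199,291)),("tongue corner top",(200,338),(250,240)),("tick above",(301,293),(363,196)),("tick below",(328,426),(381,329)),("strip/stile@~350",(412,310),(470,232))]:
    go(n,[(W3,z3(*w3)),(W4,z4(*w4))])
go("lip far front top",[(W4,z4(492,557)),(W2,(25,222))])
go("lip far front bot",[(W4,z4(495,585)),(W2,(25,232))])
for s,n in((W3,'w3'),(W4,'w4'),(W2,'w2'),(T,'top'),(Sd,'side')):
  print(n,[proj(s,C(P,c)).round(1).tolist() for c in((-41,173,231),(0,162,231),(-40,162,231),(-40,162,146))])
for s in(W2,W3,W4): print(np.array(s["pose"])[:3,3].round(0))
E
```

```text
near top [ 680.2 -241.7  242.4] cab [-23.9 149.3 242.4] [[-0.1, 0.2], [0.1, -0.2]]
near bot [ 680.8 -239.8  220. ] cab [-25.8 149.6 220. ] [[-0.1, 0.2], [0.1, -0.2]]
far bot [ 737.5 -249.9  221.1] cab [-23.8 207.1 221.1] [[0.1, -0.1], [-0.1, 0.2]]
tongue left top [ 768.  -258.9  235.5] cab [-19.  238.6 235.5] [[-0.3, 0.6], [0.3, -0.6]]
tongue left bot [ 768.  -259.   226.9] cab [-18.9 238.6 226.9] [[-0.0, 0.0], [0.0, -0.0]]
tongue corner top [ 759.5 -283.9  235.8] cab [  6.9 233.7 235.8] [[-0.1, 0.1], [0.1, -0.2]]
tick above [ 724.  -270.2  249.5] cab [ -1.8 196.6 249.5] [[-0.0, 0.0], [0.0, -0.0]]
tick below [ 724.1 -269.3  209.6] cab [ -2.6 196.6 209.6] [[0.0, -0.1], [-0.0, 0.1]]
strip/stile@~350 [ 693.5 -260.9  241.9] cab [ -6.7 165.2 241.9] [[-1.2, 3.0], [1.3, -3.1]]
lip far front top [ 696.3 -231.3  149. ] cab [-36.4 163.8 149. ] [[-0.2, 0.6], [0.3, -0.8]]
lip far front bot [ 695.8 -226.9  142.7] cab [-40.7 162.7 142.7] [[-0.1, 0.2], [0.1, -0.2]]
w3 [[110.0, 145.0], [145.0, 137.4], [124.8, 144.5], [143.6, 239.8]]
w4 [[200.2, 176.6], [224.3, 164.8], [214.9, 175.9], [225.5, 271.4]]
w2 [[-35.0, 101.7], [31.9, 98.9], [-14.5, 101.4], [25.4, 227.0]]
top [[391.3, 132.4], [409.4, 140.6], [391.0, 137.5], [385.7, 143.7]]
side [[311.4, 122.4], [326.8, 116.7], [314.9, 124.4], [314.7, 150.2]]
[540.  31. 239.]
[600.  73. 274.]
[671.  40. 296.]
```

Height of the pointer's mid-thickness is 231.2 mm, and the lip's is about 146, so the lift is about 85 mm. I'll go low in front of the sash, then slide the fingertips in under the lip.

Emit:
send_rows:
  steps:
    - [[-1.2,-0.1,-0.8],[0,0,0]]
    - [[-2.6,-0.3,-1.8],[0,0,0]]
    - [[-4,-0.5,-2.8],[0,0,0]]
    - [[-4.4,-0.5,-3.25],[0,0,0]]
    - [[-4.4,-0.5,-3.25],[0,0,0]]

```text
time: 9.25
tool_pos: [505.1, -110.3, 115.1]
tcp_rot: [40.0, -90.0, 36.9]
ft_force: [-0.2, 0.8, -0.0]
finger_gap: 0.1
grip_force: 0.0
```

Emit:
send_rows:
  steps:
    - [[0,-1,0],[0,0,0]]
    - [[0,-2,0],[0,0,0]]
    - [[0,-3,0],[0,0,0]]
    - [[0,-3.5,0],[0,0,0]]
    - [[0,-3.9,0],[0,0,0]]
    - [[0,-3.9,0],[0,0,0]]

```text
time: 10.0
tool_pos: [506.2, -227.7, 116.1]
tcp_rot: [-115.5, -89.8, -167.7]
ft_force: [-0.0, -1.3, 0.2]
finger_gap: 0.0
grip_force: 0.0
```

```bash
python3 - <<'E'
from h import *
d=sense();print({k:np.round(v,1).tolist() for k,v in d.items() if k in("time","tool_pos","joint_pos","ft_force","tcp_rot")})
s=snapshot("wrist");cv2.imwrite("pics/w5.png",s["img"][:,:,::-1])
E
```

```text
{'time': 10.0, 'joint_pos': [7.3, 47.7, 89.9, -74.5, 103.6, -130.4], 'tool_pos': [506.2, -227.7, 116.1], 'tcp_rot': [-115.5, -89.8, -167.7], 'ft_force': [-0.0, -1.3, 0.2]}
```

View pics/w5.png

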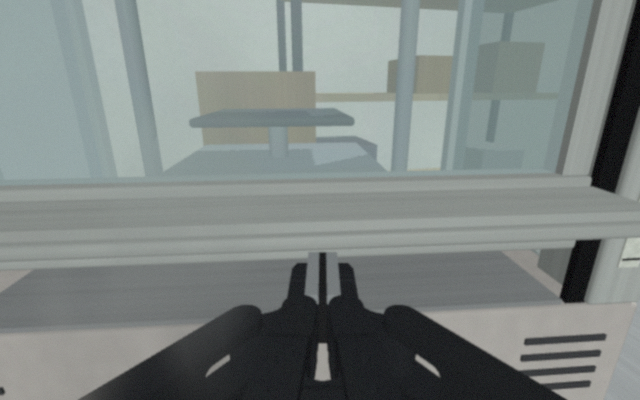

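The fingertips are under the lip, with the tips hidden behind it at (322,250). Before lifting, I'll check the joint 4 margin.

```bash
python3 - <<'E'
from h import *; from kin import *
P=np.load("P.npy");d=sense();A=R.from_euler('xyz',d["tcp_rot"],degrees=True)
x0=fk(d["joint_pos"],P)[0];print(x0-d["tool_pos"],A.as_matrix()[:,2].round(3))
for yaw in(0,-5):
  for z in(0,45,90):
    B=R.from_euler('z',yaw,degrees=True)*A
    g=lambda q:np.concatenate([(fk(q,P)[0]-x0-[0,0,z])/5,(fk(q,P)[1].inv()*B).as_rotvec()*20])
    r=least_squares(g,d["joint_pos"]);print(yaw,z,r.x.round(1),r.cost)
E
```

```text
[-0.19087139 -0.0297577   0.16801569] [-0.228 -0.974 -0.002]
0 0 [   7.4   47.7   89.9  -74.5  103.6 -130.4] 1.3373657533824966e-28
0 45 [   7.4   42.1   92.2  -75.3  104.5 -133.7] 1.029898684190359e-18
0 90 [   7.4   36.8   93.9  -76.2  105.4 -137.3] 1.7727765439431025e-27
-5 0 [   6.2   50.3   85.   -72.   106.8 -131.8] 1.663583666774343e-20
-5 45 [   6.2   45.    87.3  -73.   107.7 -134.9] 2.733619973339742e-28
-5 90 [   6.2   39.9   89.   -74.1  108.7 -138.3] 2.3290625188584613e-28
```

Emit:
send_rows:
  steps:
    - [[0,0,0.1],[0,0,-0.045]]
    - [[0,0,0.2],[0,0,-0.09]]
    - [[0,0,0.27],[0,0,-0.09]]
    - [[0,0,0.34],[0,0,-0.09]]
    - [[0,0,0.4],[0,0,-0.09]]
    - [[0,0,0.46],[0,0,-0.09]]
    - [[0,0,0.52],[0,0,-0.09]]
    - [[0,0,0.58],[0,0,-0.09]]

```text
time: 11.05
tool_pos: [505.8, -227.4, 132.9]
tcp_rot: [-133.7, -89.8, -154.6]
ft_force: [-0.3, 1.0, -2.8]
finger_gap: -0.1
grip_force: 1.5
```

Emit:
send_rows:
  steps:
    - [[0,0,0.06],[0,0,0]]
    - [[0,0,0.12],[0,0,0]]
    - [[0,0,0.18],[0,0,0]]
    - [[0,0,0.24],[0,0,0]]
    - [[0,0,0.3],[0,0,0]]
    - [[0,0,0.36],[0,0,0]]

```text
time: 11.8
tool_pos: [505.9, -227.5, 144.1]
tcp_rot: [-119.4, -89.8, -168.9]
ft_force: [-0.8, 2.5, -2.9]
finger_gap: 0.1
grip_force: 1.5
```

Emit:
send_rows:
  steps:
    - [[0,0,0.1],[0,0,0]]
    - [[0,0,0.24],[0,0,0]]
    - [[0,0,0.38],[0,0,0]]
    - [[0,0,0.52],[0,0,0]]
    - [[0,0,0.66],[0,0,0]]
    - [[0,0,0.8],[0,0,0]]
    - [[0,0,0.94],[0,0,0]]
    - [[0,0,1.08],[0,0,0]]
    - [[0,0,1.22],[0,0,0]]
    - [[0,0,1.36],[0,0,0]]

```text
time: 13.05
tool_pos: [505.9, -227.6, 185.0]
tcp_rot: [-118.9, -89.8, -169.4]
ft_force: [-2.3, 0.5, -3.2]
finger_gap: -0.3
grip_force: 1.6
```

Emit:
send_rows:
  steps:
    - [[0,0,0.07],[0,0,0]]
    - [[0,0,0.14],[0,0,0]]
    - [[0,0,0.21],[0,0,0]]
    - [[0,0,0.28],[0,0,0]]
    - [[0,0,0.34],[0,0,0]]
    - [[0,0,0.38],[0,0,0]]
    - [[0,0,0.4],[0,0,0]]
    - [[0,0,0.4],[0,0,0]]

```text
time: 14.05
tool_pos: [506.0, -227.5, 196.9]
tcp_rot: [-114.3, -89.8, -174.0]
ft_force: [-0.0, -1.0, -1.7]
finger_gap: -0.2
grip_force: 1.0
```

```bash
python3 - <<'E'
from h import *
d=sense();print({k:np.round(v,1).tolist() for k,v in d.items() if k in("time","tool_pos","joint_pos","ft_force")})
s=snapshot("side");t=snapshot("top");np.save("s6.npy",s,allow_pickle=True);np.save("t6.npy",t,allow_pickle=True)
a=s["img"][80:240,290:440,::-1];b=t["img"][90:240,340:440,::-1]
A=cv2.resize(a,None,fx=3.3,fy=3.3,interpolation=cv2.INTER_CUBIC);B=cv2.resize(b,(300,A.shape[0]));cv2.imwrite("pics/s6.png",np.hstack([A,B]));print(A.shape)
E
```

```text
{'time': 14.0, 'joint_pos': [6.2, 40.9, 88.5, -73.8, 108.6, -137.6], 'tool_pos': [506.0, -227.5, 196.9], 'ft_force': [-0.0, -1.0, -1.7]}
(528, 495, 3)
```

View pics/s6.png

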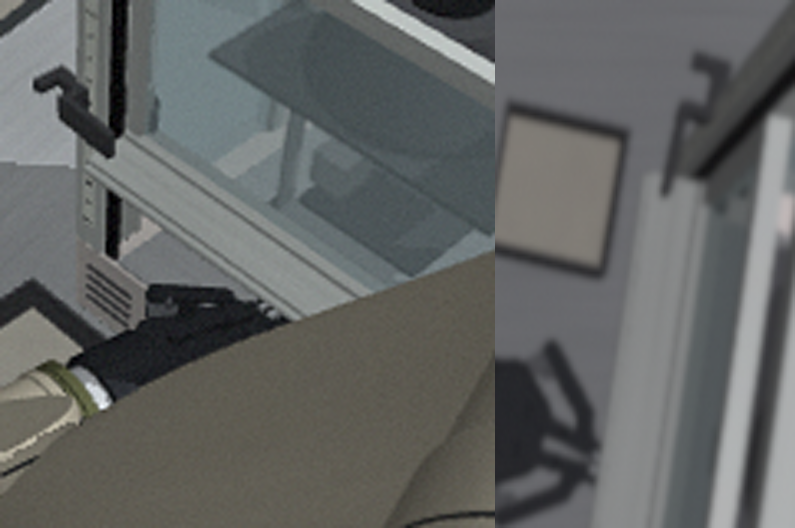

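The lip end is at about (315,131) in the side view and sits close below the clip plate. Top view shows the plate's end overlapping the lip. I'll go on in small steps and watch the force.

Emit:
send_rows:
  steps:
    - [[0,0,0.03],[0,0,0]]
    - [[0,0,0.06],[0,0,0]]
    - [[0,0,0.09],[0,0,0]]
    - [[0,0,0.12],[0,0,0]]
    - [[0,0,0.15],[0,0,0]]
    - [[0,0,0.18],[0,0,0]]

```text
time: 14.9
tool_pos: [506.0, -227.5, 202.3]
tcp_rot: [-118.9, -89.8, -169.4]
ft_force: [1.2, -1.8, -2.2]
finger_gap: -0.2
grip_force: 1.5
```

Emit:
send_rows:
  steps:
    - [[0,0,0.04],[0,0,0]]
    - [[0,0,0.08],[0,0,0]]
    - [[0,0,0.12],[0,0,0]]
    - [[0,0,0.16],[0,0,0]]
    - [[0,0,0.2],[0,0,0]]
    - [[0,0,0.24],[0,0,0]]
    - [[0,0,0.24],[0,0,0]]

```text
time: 15.78
tool_pos: [505.9, -227.5, 209.6]
tcp_rot: [-113.8, -89.8, -174.5]
ft_force: [1.0, -1.4, -1.9]
finger_gap: -0.1
grip_force: 0.8
```

```bash
python3 - <<'E'
from h import *
d=sense();print({k:np.round(v,1).tolist() for k,v in d.items() if k in("time","tool_pos","joint_pos","ft_force")})
s=snapshot("side");t=snapshot("top");w=snapshot("wrist");np.save("S7.npy",dict(side=s,top=t,wrist=w),allow_pickle=True)
a=s["img"][90:170,290:370,::-1];b=w["img"][100:300:,:,::-1]
A=cv2.resize(a,(400,400),interpolation=cv2.INTER_CUBIC);B=cv2.resize(b,(640,200));B=np.vstack([B[:,:400],B[:,240:]]);cv2.imwrite("pics/s7.png",np.hstack([A,B]))
E
```

```text
{'time': 15.8, 'joint_pos': [6.2, 39.5, 89.0, -74.1, 108.9, -138.7], 'tool_pos': [505.9, -227.5, 209.6], 'ft_force': [1.0, -1.4, -1.9]}
```

View pics/s7.png

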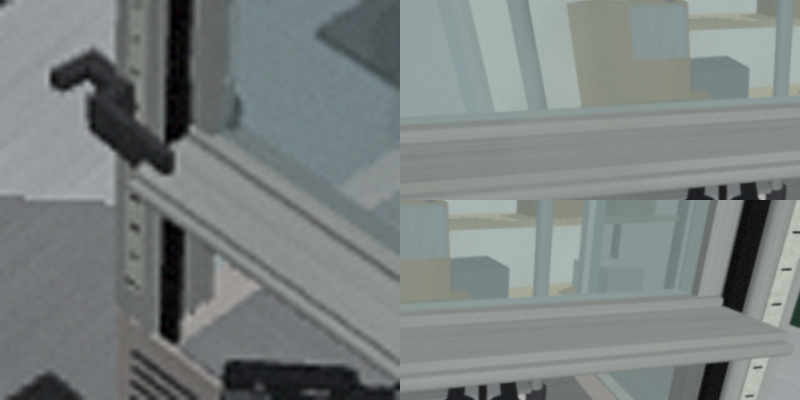

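The side crop shows the lip end just below the pointer plate, with the lip corner at about (316,126). The lip still needs roughly 5 mm. I'll measure the travel numerically by matching the lip patch between the first picture and this one.

```bash
cat > lip.py <<'E'
from fit import *
def pts(z,ys):
    xs=np.linspace(-39,-5,20); f=np.linspace(-7,5,14)
    return [C(P,(-40,y,z+h)) for y in ys for h in f]+[C(P,(x,y,z+5)) for y in ys for x in xs]
def samp(s,z,ys):
    q=np.array([proj(s,p) for p in pts(z,ys)],np.float32);g=cv2.cvtColor(s["img"],cv2.COLOR_RGB2GRAY).astype(np.float32)
    v=cv2.remap(g,q[:,0][None],q[:,1][None],cv2.INTER_CUBIC)[0];return (v-v.mean())/v.std()
def height(s0,s1,ys,z0=P[2]):
    t=samp(s0,z0,ys);zs=np.arange(z0-3,z0+100,.25);c=[float((t*samp(s1,z,ys)).mean()) for z in zs];i=int(np.argmax(c));return zs[i],c[i]
E
python3 - <<'E'
from lip import *
S7=np.load("S7.npy",allow_pickle=True).item()
for n,s0,ys in(("side",Sd,np.linspace(60,135,14)),("top",T,np.linspace(60,135,14)),("top",T,np.linspace(-150,-60,14))): print(n,height(s0,S7[n],ys))
d=P[:2]
for n,c,q in(("plate near mid",(-24.8,149.4,231.2),(325,123.7)),("far bot",(-23.8,207,221),(308.7,115.5)),("tongue",(-19,238.6,231.2),(300.7,106))): print(n,proj(Sd,C(P,c)).round(1),q)
E
```

```text
side (np.float64(225.20610439820155), 0.7387030720710754)
top (np.float64(223.70610439820155), 0.986973226070404)
top (np.float64(226.45610439820155), 0.9521548748016357)
plate near mid [323.3 123.9] (325, 123.7)
far bot [306.7 115.5] (308.7, 115.5)
tongue [299.1 105.4] (300.7, 106)
```

Estimate is about 225.5 now against a target of 231.2, with camera bias of a few mm. I'll withdraw and compare lip and pointer in one close picture before the last push.

Emit:
send_rows:
  steps:
    - [[0,0,-0.15],[0,0,0]]
    - [[0,0,-0.3],[0,0,0]]
    - [[0,1,-0.3],[0,0,0]]
    - [[0,2.5,-0.3],[0,0,0]]
    - [[0.5,4,-0.2],[0,0,0.03]]
    - [[2,4.4,0],[0,0,0.09]]
    - [[3.5,4.4,0.3],[0,0,0.09]]
    - [[4.2,4.4,0.5],[0,0,0.09]]
    - [[4.2,4.4,0.5],[0,0,0.09]]
    - [[4.2,4.4,0.5],[0,0,0.09]]

```text
time: 17.18
tool_pos: [631.1, -95.6, 223.4]
tcp_rot: [-126.8, -89.9, -156.3]
ft_force: [-0.5, 0.3, -1.0]
finger_gap: -0.0
grip_force: 0.0
```

```bash
python3 - <<'E'
from lip import *
d=sense();print({k:np.round(v,1).tolist() for k,v in d.items() if k in("time","tool_pos","joint_pos","ft_force")})
S={c:snapshot(c) for c in("wrist","top","side")};np.save("S8.npy",S,allow_pickle=True)
W=S["wrist"]
print("pin",[(np.array(k["at"])*[640,400],k["confidence"]) for k in finder.pinpoint("pointer_tip","wrist")],[(np.array(k["at"])*[640,400],k["confidence"]) for k in finder.pinpoint("lip_nose","wrist")])
for n,s0,ys in(("side",Sd,np.linspace(60,135,14)),("side",Sd,np.linspace(-60,135,30)),("top",T,np.linspace(-150,135,40))): print(n,height(s0,S[n],ys))
g=cv2.cvtColor(W["img"],cv2.COLOR_RGB2GRAY).astype(int)
# profiles: lip front face at y=120 and 140; plate at y=180 and tongue
for n,x,y in(("lip",-40,100),("lip",-40,130),("plate",-24,175),("plate",-24,195),("tongue",-19,237)):
    q=proj(W,C(P,(x,y,231)));zz=np.array([proj(W,C(P,(x,y,z)))[1] for z in range(205,260)])
    c=int(round(q[0]));r0=int(q[1])-22;print(n,y,q.round(1),"r0",r0,g[r0:r0+44,c].tolist())
E
```

```text
{'time': 17.2, 'joint_pos': [16.1, 53.7, 64.1, -75.3, 115.6, -148.7], 'tool_pos': [631.1, -95.6, 223.4], 'ft_force': [-0.5, 0.3, -1.0]}
pin [(array([119.104, 181.48 ]), 0.96)] [(array([401.984, 192.2  ]), 0.67)]
side (np.float64(225.20610439820155), 0.7386465668678284)
side (np.float64(224.95610439820155), 0.8428254127502441)
top (np.float64(224.20610439820155), 0.9709507822990417)
lip 100 [285.3 185.6] r0 163 [151, 149, 151, 154, 148, 143, 149, 153, 157, 158, 158, 157, 146, 143, 143, 139, 139, 137, 139, 141, 142, 145, 143, 156, 154, 153, 153, 148, 144, 150, 157, 159, 153, 152, 145, 145, 154, 157, 157, 158, 159, 163, 161, 159]
lip 130 [247.7 186.6] r0 164 [145, 147, 150, 149, 145, 144, 148, 152, 158, 157, 155, 153, 145, 141, 143, 142, 140, 137, 142, 142, 143, 145, 147, 153, 153, 151, 154, 146, 146, 153, 155, 158, 155, 150, 143, 146, 151, 153, 156, 156, 158, 158, 157, 157]
plate 175 [195.4 182.7] r0 160 [84, 86, 90, 95, 98, 100, 100, 98, 95, 89, 86, 90, 90, 88, 89, 85, 87, 88, 84, 88, 84, 86, 86, 85, 85, 84, 87, 84, 85, 84, 85, 83, 83, 84, 92, 117, 152, 161, 162, 164, 164, 164, 166, 163]
plate 195 [170.7 183.3] r0 161 [189, 184, 175, 136, 108, 100, 99, 97, 100, 103, 109, 104, 104, 106, 100, 105, 104, 100, 102, 105, 104, 104, 105, 102, 101, 102, 103, 103, 103, 101, 104, 101, 104, 106, 129, 155, 163, 160, 162, 163, 163, 162, 164, 163]
tongue 237 [120.8 183. ] r0 161 [214, 213, 213, 211, 212, 212, 215, 214, 212, 214, 212, 212, 208, 184, 134, 109, 108, 110, 108, 109, 110, 109, 110, 112, 112, 120, 142, 179, 203, 207, 208, 205, 207, 207, 207, 204, 204, 204, 204, 207, 206, 206, 203, 205]
```

```bash
python3 - <<'E'
from lip import *
from scipy.optimize import brentq
W=np.load("S8.npy",allow_pickle=True).item()["wrist"];W4=np.load("w4.npy",allow_pickle=True).item()
zr=lambda s,x,y,row:brentq(lambda z:proj(s,C(P,(x,y,z)))[1]-row,100,300)
print("lip",[round(zr(W,-40,y,r),1) for y,r in((130,186.7),(130,199.2),(100,185.7),(100,198))])
print("tongue",[round(zr(W,x,237,r),1) for x in(-19,-22) for r in(174.6,187.6)])
print("plate bot",round(zr(W,-24,175,195.4),1),round(zr(W,-24,195,195.2),1))
# initial pics: lip in W4 by same edge rule
g=cv2.cvtColor(W4["img"],cv2.COLOR_RGB2GRAY).astype(int)
for y in(130,145):
    q=proj(W4,C(P,(-40,y,146)));c=int(round(q[0]));r0=int(q[1])-20;print(y,q.round(1),r0,g[r0:r0+40,c].tolist())
ys=np.linspace(70,150,20);print("W4->W",height(W4,W,ys))
E
```

```text
lip [230.9, 220.4, 230.9, 220.5]
tongue [238.2, 227.0, 239.0, 227.9]
plate bot 219.9 220.6
130 [262.9 269.5] 249 [142, 141, 136, 140, 138, 141, 142, 139, 138, 139, 144, 141, 141, 147, 150, 152, 154, 149, 143, 142, 145, 150, 152, 152, 145, 138, 131, 118, 111, 116, 115, 118, 121, 115, 116, 115, 115, 116, 115, 116]
145 [245.4 270.4] 250 [140, 139, 136, 138, 139, 143, 143, 139, 141, 140, 142, 142, 141, 146, 151, 152, 154, 144, 141, 143, 147, 154, 151, 150, 143, 136, 129, 119, 116, 118, 119, 120, 116, 117, 118, 118, 115, 115, 117, 117]
W4->W (np.float64(179.20610439820155), 0.37839367985725403)
```

The differential reading puts the lip at 225.7 and the pointer at about 231.4, so about 5.5 mm more. I'll go back under the lip and push that remainder slowly.

Emit:
send_rows:
  steps:
    - [[-1.2,0,-0.3],[0,0,-0.03]]
    - [[-2.7,0,-0.6],[0,0,-0.06]]
    - [[-4,0,-0.8],[0,0,-0.09]]
    - [[-4.2,-0.5,-0.85],[0,0,-0.09]]
    - [[-4.2,-1.5,-0.85],[0,0,-0.09]]
    - [[-4.2,-2.5,-0.85],[0,0,-0.09]]
    - [[-4.2,-3.5,-0.85],[0,0,-0.09]]
    - [[-4.2,-4.2,-0.85],[0,0,-0.09]]
    - [[-4.2,-4.4,-0.8],[0,0,-0.09]]
    - [[-4.2,-4.4,-0.7],[0,0,-0.09]]

```text
time: 18.68
tool_pos: [505.9, -227.5, 203.6]
tcp_rot: [-118.9, -89.8, -169.5]
ft_force: [-0.5, -0.2, 0.3]
finger_gap: -0.1
grip_force: 0.0
```

Emit:
send_rows:
  steps:
    - [[0,0,0.05],[0,0,0]]
    - [[0,0,0.1],[0,0,0]]
    - [[0,0,0.15],[0,0,0]]
    - [[0,0,0.2],[0,0,0]]
    - [[0,0,0.24],[0,0,0]]
    - [[0,0,0.27],[0,0,0]]
    - [[0,0,0.3],[0,0,0]]
    - [[0,0,0.33],[0,0,0]]
    - [[0,0,0.33],[0,0,0]]

```text
time: 19.8
tool_pos: [505.9, -227.5, 213.4]
tcp_rot: [-116.7, -89.8, -171.7]
ft_force: [1.1, 1.2, -1.4]
finger_gap: -0.2
grip_force: 1.2
```

Emit:
send_rows:
  steps:
    - [[0,0,0.02],[0,0,0]]
    - [[0,0,0.04],[0,0,0]]
    - [[0,0,0.055],[0,0,0]]
    - [[0,0,0.055],[0,0,0]]

```text
time: 20.3
tool_pos: [505.9, -227.5, 215.0]
tcp_rot: [-116.0, -89.8, -172.3]
ft_force: [-0.1, 1.5, -2.4]
finger_gap: -0.1
grip_force: 1.3
```

Emit:
send_rows:
  steps:
    - [[0,0,-0.15],[0,0,0]]
    - [[0,0,-0.3],[0,0,0]]
    - [[0,1,-0.3],[0,0,0]]
    - [[0,2.5,-0.3],[0,0,0]]
    - [[0.5,4,-0.3],[0,0,0.03]]
    - [[2,4.4,0],[0,0,0.09]]
    - [[3.5,4.4,0.2],[0,0,0.09]]
    - [[4.2,4.4,0.3],[0,0,0.09]]
    - [[4.2,4.4,0.3],[0,0,0.09]]
    - [[4.2,4.4,0.3],[0,0,0.09]]

```text
time: 21.55
tool_pos: [631.1, -95.6, 223.2]
tcp_rot: [-118.8, -89.9, -164.4]
ft_force: [0.1, 0.6, 0.2]
finger_gap: 0.1
grip_force: 0.0
```

```bash
python3 - <<'E'
from lip import *
from scipy.optimize import brentq
S={c:snapshot(c) for c in("wrist","top","side")};np.save("S9.npy",S,allow_pickle=True);W=S["wrist"]
print(sense()["time"],sense()["tool_pos"])
for l in("pointer_tip","lip_nose"): print(l,[(np.array(k["at"])*[640,400],k["confidence"]) for k in finder.pinpoint(l,"wrist")])
for n,s0,ys in(("side",Sd,np.linspace(-60,135,30)),("top",T,np.linspace(-150,135,40))): print(n,height(s0,S[n],ys))
g=cv2.cvtColor(W["img"],cv2.COLOR_RGB2GRAY).astype(int)
for n,x,y in(("lip",-40,100),("lip",-40,130),("plate",-24,195),("tongue",-19,237)):
    q=proj(W,C(P,(x,y,231)));c=int(round(q[0]));r0=int(q[1])-12;sc=q[1]-proj(W,C(P,(x,y,232)))[1]
    print(n,y,q.round(1),"px/mm",round(sc,2),"r0",r0,g[r0:r0+34,c].tolist())
for l in("tape","jar","holder"): finder.pinpoint(l,"top") and print(l,[(np.array(k["at"])*[640,400]).round(1) for k in finder.pinpoint(l,"top")[:1]])
E
```

```text
21.7 [631.22653206 -95.50185069 223.60302417]
pointer_tip [(array([119.68, 183.8 ]), 0.81)]
lip_nose [(array([401.728, 185.88 ]), 0.8)]
side (np.float64(230.20610439820155), 0.8562016487121582)
top (np.float64(229.95610439820155), 0.9641966819763184)
lip 100 [285.4 185.3] px/mm 1.19 r0 173 [139, 140, 139, 140, 141, 144, 148, 151, 156, 155, 151, 144, 149, 155, 159, 157, 153, 148, 138, 146, 157, 157, 156, 158, 160, 161, 162, 162, 160, 158, 152, 138, 130, 132]
lip 130 [247.8 186.3] px/mm 1.2 r0 174 [140, 142, 144, 143, 144, 146, 154, 153, 156, 155, 152, 146, 148, 156, 159, 157, 156, 145, 139, 143, 151, 156, 156, 157, 157, 156, 156, 158, 156, 155, 147, 133, 119, 122]
plate 195 [170.7 183.1] px/mm 1.16 r0 171 [104, 107, 102, 106, 102, 103, 106, 106, 102, 105, 105, 105, 107, 102, 101, 103, 103, 106, 105, 105, 101, 102, 107, 108, 132, 155, 163, 165, 164, 162, 164, 163, 162, 162]
tongue 237 [120.8 182.8] px/mm 1.16 r0 170 [213, 209, 212, 206, 180, 134, 110, 109, 108, 110, 108, 110, 113, 111, 113, 112, 122, 155, 196, 206, 210, 208, 208, 208, 205, 205, 206, 207, 204, 205, 210, 206, 206, 206]
tape [array([319.8, 267.1])]
jar [array([289.9, 139.9])]
holder [array([357.8, 146.5])]
```

```bash
python3 -c "
from bench import order
print(order.hand_in())"
```

```text
the job is handed in; nothing more can be done
None
```

The sash was pushed up until the lip stood at about 231.1 mm, level with the pointer (measured 231–232 mm), and left standing with the hand clear and the job handed in at about 22 s; I viewed 11 pictures, one over the limit of 10, and the clip's plate appeared to overlap the lip's far end, though I felt no added force there.

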